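Back the sample wheel one notch past its pawl

ROBOT

A 6-joint arm with a two-finger parallel gripper is mounted at the origin on the work surface; the furniture and walls round the work are solid. World frame = base frame: x ahead of the robot, y to its left, z up, the work surface at z = 0. Lengths are in m, angles in rad, forces in N, time in s.
With the tool pointing down it reaches from about 0.375 to 0.975 m from the base axis. Payload 3.8 kg.
Tool frame: the origin (TCP) lies between the finger pads; the fingertips stand 17 mm ahead of it and the grasp point (between the pads) lies 2 mm behind it; z points along the fingers, y is the line along which they close (so a half turn about z gives the same grasp; the last joint's range is limited). The gripper opens to 85 mm and grips with 20 to 120 N. Pads are 22 mm wide; open, the fingers measure 114 mm over their backs; the gripper's body (76 mm by 85 mm) begins 54 mm behind the grasp point. The pads swing forward as they close: fully open they stand 13 mm farther back than shut.
Start: joints at [-1.288, 0.264, 1.604, -0, 1.274, -0.037], TCP at [0.212, -0.641, 0.248] pointing down, gripper open.
Joint ranges: [-2.63, 2.63], [-0.94, 2.18], [0.31, 2.57], [-1.31, 4.45], [0, 2.66], [-2.55, 2.55]. Speed limits (rad/s): [2.57, 2.57, 3.14, 3.14, 3.14, 3.14].

INTERFACE

Orientations are given as a rotation vector (axis times angle).
In Python, from workcell import bot gives the robot as it stands.
- The arm moves only by the tool play_rows, never from a script. Its argument "steps" is one flat list of numbers, 4 for each row, row after row: the shift along the tool's x, y, z in m, then the turn about the tool's z in rad. A call has 1 to 10 rows; each row is the pose to reach, as a shift and turn from the pose commanded when the call began, along the tool's axes at that moment; what a row does not reach only later rows make up. A row lasts 1/8 s, in which the tool goes at most 62.5 mm and 10.7 degrees, less where a joint would pass 70% of its speed; a pose out of reach is approached as far as the arm can. A call with a gripper value outside its range is refused whole. "jaw" is the closure in counts, from 0 (fully open) to 255 (shut), set as the call begins (left out, the last holds). The fingers move at their own pace and stop on an object; "grip_force" is the grip in N (left out, the last holds). Time passes only in rows, so rows that repeat a pose let the fingers close. It gives the time, the measured TCP pose, the force, the opening and the grip force at its end, in the units of the state.
- bot.read_state(): the state, without advancing time (a new reading comes with each control period).
- bot.read_camera(name): name is "scene" or "top" or "wrist"; returns a dict with "pixels" (480x640x3 uint8, blue, green, red), "mtx" (3x3 intrinsics, pixels), "R" (3x3) and "t" (3): a world point X has camera coordinates R X + t. Camera axes: x right, y down, z forward; pixel columns grow to the right and rows downward; lengths in m; the calibration is good to about 2 mm. The wrist camera is an equidistant fisheye: a pixel r from the principal point sees the ray r / f radians off the axis. A picture is of the moment at which its call begins. There is no depth.
- bot.finish_job(): hands the job in; it is judged then, once.
The state is a dict: "time": time; "q": joint angles; "joint_vel": joint speeds; "joint_torque": joint torques, N m; "tool_pos": TCP position; "tcp_rot": TCP orientation; "wrist_force": force on the tool from outside, world axes, zero at the start; "torque": the same for the moment, N m; "width": opening from 0.0 (shut) to 1.0 (fully open); "grip_force": force on a finger pad.
Only numpy, scipy, OpenCV 4.12 (cv2) and the standard library are available. Lean on these libraries where they do the work, as an engineer would, in place of code of your own. Each camera call takes 0.05 s, during which the arm holds its last target. There are 200 camera calls.

TASK

The sample wheel has been fed one station too far. Lift the steel pawl out of the teeth by pushing its red thumb lever with a fingertip, push the wheel backward (clockwise seen from above) by one notch, then push the pawl fully down again into the notch so that the wheel is locked. Pick nothing up: the vials stay standing in the wheel and the things round about stay where they are.

Things in the scene. Friction and masses are not known exactly. Their poses are not given: they have to be found in the camera images.
- feeder: sample feeder fixed to the bench: blue round base, 250 mm diameter, with a 70 mm wide tongue reaching 205 mm out on its -y side, where the pawl stands. Origin on the bench at the wheel axis, z up. The white wheel above it turns about this vertical axis
- wheel (a joint): wheel angle, rad; within 0.03 of 0 at the start, grows CLOCKWISE seen from above (backward). One notch = 0.785. Pawl down blocks it backward after 0.05. Stiff (about 1 N at a peg), stays where left. The pawl fits down in the next notch back between about 0.62 and 0.83; elsewhere its nose lands on a tooth
- pawl (a joint): steel pawl's angle about its pin, rad: 0 = nose fully down in a notch, grows as the nose lifts, stop at 1.0; clears the teeth above 0.3. The pin (feeder-frame 0, -150, 48 mm, along feeder x) is stiff: the pawl stays up or down as left. The arm, 18 mm wide, reaches 54 mm from the pin towards the wheel, its top face 53 mm above the bench when down
- lever_tip (a point): top of the red-capped thumb lever, 53 mm straight above the pawl's pin when the pawl is down (101 mm above the bench). Red cap: 26 mm wide (feeder x), 10 mm thick (feeder y), the top 26 mm. Pushed outward, away from the wheel (feeder -y), it swings over and lifts the nose; pushed back towards the wheel it puts the nose down. About 1 N
- nose_tip (a point): underside of the pawl's nose, 8 mm wide, under the arm's end, 41 mm from the pin on the wheel side; pawl down: 27.5 mm above the bench, between two teeth
- wheel_centre (a point): on the wheel axis at the wheel's top face, 26 mm above the bench. Wheel 242 mm across; on its rim, 99 to 119 mm from the axis, eight dark saw teeth, 10 mm high; 46 mm from the axis eight grey vial cups, 31 mm outside, 18 mm high. Vial tops reach 90 mm above the bench
- peg_a (a point): top centre of one of eight upright yellow pegs (10 mm diameter, 66 mm above the bench, 40 mm above the wheel), 84 mm from the axis, every 45 degrees: push one sideways to turn the wheel. With joint wheel at 0 this one stands at 202.5 degrees from the feeder's x axis towards its y axis (the robot's side); backward moves it to the robot's left
- vial_blue: loose glass vial, blue cap, 22 mm diameter, 56 mm tall, standing in a cup of the wheel (2 mm play) and riding with it; must stay in its cup. Origin at the centre of its underside, z up
- vial_green: loose glass vial, green cap, blue content, 22 mm diameter, 56 mm tall, standing in a cup of the wheel (2 mm play) and riding with it; must stay in its cup. Origin at the centre of its underside, z up
- vial_white: loose glass vial, white cap, 22 mm diameter, 60 mm tall, standing in a cup of the wheel (2 mm play) and riding with it; must stay in its cup. Origin at the centre of its underside, z up
- vial_yellow: loose glass vial, green cap, pale yellow content, 22 mm diameter, 60 mm tall, standing in a cup of the wheel (2 mm play) and riding with it; must stay in its cup. Origin at the centre of its underside, z up
- beaker: bystander: clear plastic beaker, 64 mm wide, 89 mm tall, left of the feeder; leave where it is. Origin at the centre of its underside
- bottle: bystander: white dropper bottle with a red cap, 33 mm wide, 66 mm tall, left of the feeder; leave where it is. Origin at the centre of its underside
- red_marker: bystander: white marker pen with a red cap, 130 mm long, lying on the bench; leave where it is. Origin under its middle
- tape: bystander: roll of beige tape, 96 mm wide, 25 mm tall, right of the feeder; leave where it is. Origin at the centre of its underside
Things that resemble listed ones, but are neither listed nor needed, are in the scene too. Leave any black look-alike of the vial_green alone. What is shaped like the vial_white but orange is not meant.

How it is judged:
By the outcome, as a careful person would: the job done as asked, in the order asked, and still so for the second after the job is handed in, with the robot touching nothing.
It also fails if it takes over 67 s, if anything falls off the work surface, if the arm or the gripper's body presses on something with over 40 N, if the wrist force passes 120 N, or if a joint passes its speed limit or range.

## Working session

There is one attempt and no reset: what is moved stays moved. The work goes in short steps, Python scripts to look and compute and a tool call to move; the robot and the scene stay as the last step left them, time stands still between calls to the robot, and variables do not carry over. Pictures are saved under pics/ and viewed, at most 10 in all, crops included, and the job is handed in when it is done.

Besides the shell and the picture viewer there is one more tool, called after "Request:" as name(argument=value, ...), one argument or row to a line, values as JSON. play_rows: Moves the arm, as the interface text tells. Its arguments: {"type":"object","properties":{"steps":{"type":"array"},"jaw":{"type":"number"},"grip_force":{"type":"number"}},"required":["steps"]}

```bash
ls; mkdir -p pics; python3 - <<'E'
from workcell import bot
import cv2,numpy as np
s=bot.read_state(); print(s)
for n in("scene","top"):
    c=bot.read_camera(n); cv2.imwrite(f"pics/{n}0.png",c["pixels"]); np.savez(f"pics/{n}0.npz",**c); print(n,c["mtx"],c["R"],c["t"])
E
```

```text
pics
{'time': 0.0, 'q': array([-1.28789860e+00,  2.64785093e-01,  1.60537636e+00,  3.43093622e-05,
        1.27369753e+00, -3.68877135e-02]), 'joint_vel': array([ 1.88127165e-03, -3.95367378e-04,  2.68057500e-04, -1.94242048e-05,
        3.05861887e-04, -8.70143851e-04]), 'joint_torque': array([-1.11106514e-03, -5.15117168e+01, -3.67312932e+01, -3.70669122e-04,
        1.28168127e-02, -5.70332901e-06]), 'tool_pos': array([ 0.21201778, -0.64010804,  0.24693919]), 'tcp_rot': array([-3.09929766e+00, -4.99805816e-01,  3.85387457e-04]), 'wrist_force': array([ 0.30059323, -1.06904161, -0.30605686]), 'torque': array([-0.00055404, -0.02174792,  0.00241554]), 'grip_force': 0.0, 'width': 0.9955188805581109}
scene [[455.13763525   0.         315.52554305]
 [  0.         455.13763525 233.11124358]
 [  0.           0.           1.        ]] [[-0.834038   -0.55159934  0.01089921]
 [-0.30083548  0.43813647 -0.84707405]
 [ 0.46247014 -0.70977081 -0.53136311]] [0.45238789 0.27705628 0.69780147]
top [[613.45707727   0.         318.53122759]
 [  0.         613.45707727 236.53703575]
 [  0.           0.           1.        ]] [[-0.021854   -0.99973954 -0.00657622]
 [-0.9968266   0.022293   -0.07641829]
 [ 0.07654499  0.0048853  -0.99705416]] [-0.02052576  0.5798774   1.45869127]
```

View pics/scene0.png

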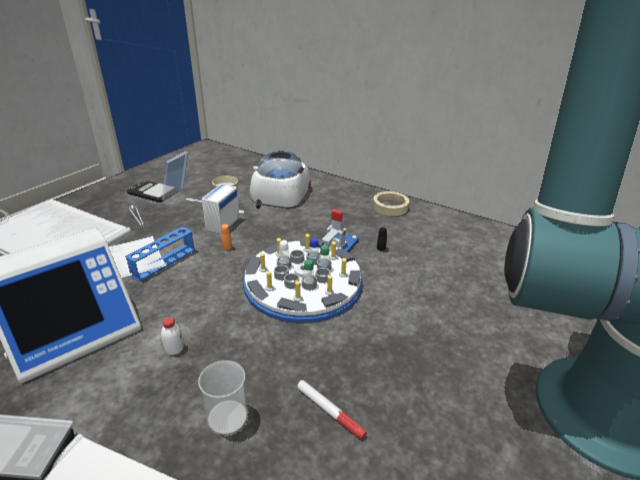

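View pics/top0.png

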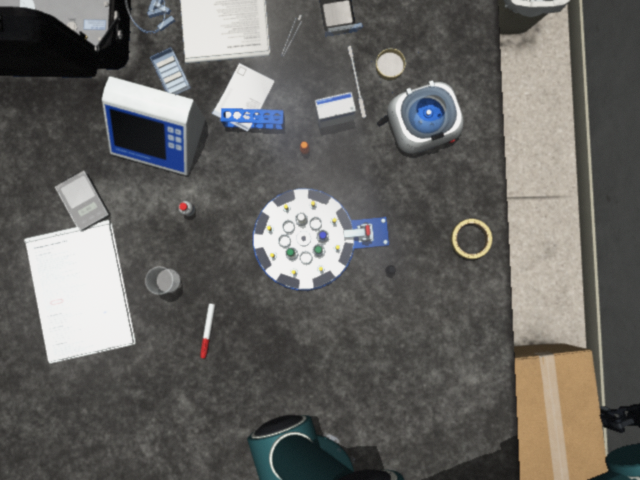

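The top view shows the wheel centred near (303,239), the tongue pointing right to (388,232), the red lever cap near (368,231) and the black look-alike at (390,270). The scene view shows the lever upright at (337,216). Next I'll measure them by colour.

```bash
cat > h.py <<'E'
import numpy as np,cv2
def ray(c,uv,z):
    K,R,t=c["mtx"],c["R"],c["t"]
    d=R.T@np.linalg.inv(K)@np.array([uv[0],uv[1],1.]); o=-R.T@t
    return o+d*(z-o[2])/d[2]
def proj(c,X):
    p=c["mtx"]@(c["R"]@np.asarray(X)+c["t"]); return p[:2]/p[2]
def blobs(img,lo,hi,roi,amin=3):
    x0,y0,x1,y1=roi
    m=cv2.inRange(cv2.cvtColor(img,cv2.COLOR_BGR2HSV)[y0:y1,x0:x1],np.array(lo),np.array(hi))
    n,l,s,ce=cv2.connectedComponentsWithStats(m)
    return [(s[i,4],ce[i]+[x0,y0],s[i,:4]+[x0,y0,0,0]) for i in range(1,n) if s[i,4]>=amin]
E
python3 - <<'E'
from h import *
np.set_printoptions(precision=4,suppress=True)
for n,roi in(("top",(245,180,395,300)),("scene",(240,200,365,325))):
    c=dict(np.load(f"pics/{n}0.npz")); im=c["pixels"]
    print(n)
    P=[]
    for a,ce,b in blobs(im,(18,120,90),(32,255,255),roi,4):
        print("peg",a,ce,b,ray(c,ce,.055)); P.append(ray(c,ce,.055)[:2])
    if n=="top": print("mean",np.mean(P,0),len(P))
    for a,ce,b in blobs(im,(0,130,80),(8,255,255),roi)+blobs(im,(172,130,80),(180,255,255),roi): print("red",a,ce,b,ray(c,ce,.095))
    if n=="top":
        for a,ce,b in blobs(im,(100,120,60),(125,255,255),roi,50): print("blue",a,ce,b,ray(c,ce,.01))
        m=cv2.inRange(im,np.array([190]*3),np.array([255]*3)); m[:180]=0;m[300:]=0;m[:,:245]=0;m[:,360:]=0
        cs=max(cv2.findContours(m,0,2)[0],key=cv2.contourArea); h=cv2.convexHull(cs)
        e=cv2.minEnclosingCircle(h); print("wheel",e,ray(c,e[0],.026))
    x0,y0,x1,y1=roi; cv2.imwrite(f"pics/{n}c.png",cv2.resize(im[y0:y1,x0:x1],None,fx=5 if n=="top" else 4.5,fy=5 if n=="top" else 4.5,interpolation=2))
E
```

```text
top
peg 6 [312.5 203. ] [312 202   2   3] [ 0.6568 -0.021   0.055 ]
peg 4 [285.5 206.5] [285 206   2   2] [0.6499 0.0432 0.055 ]
peg 5 [334. 220.] [333 219   3   3] [ 0.6151 -0.0709  0.055 ]
peg 7 [269. 228.] [268 227   3   3] [0.5996 0.0831 0.055 ]
peg 7 [337.2857 247.    ] [336 246   3   3] [ 0.551  -0.0771  0.055 ]
peg 8 [272.125 254.875] [271 254   3   3] [0.5359 0.0768 0.055 ]
peg 4 [320.5 268.5] [320 268   2   2] [ 0.5013 -0.0365  0.055 ]
peg 6 [293.5 272. ] [293 271   2   3] [0.4945 0.0271 0.055 ]
mean [0.5755 0.0031] 8
red 15 [367.4    229.3333] [366 226   3   8] [ 0.5878 -0.1462  0.095 ]
blue 377 [376.7639 230.504 ] [353 218  35  28] [ 0.5918 -0.1753  0.01  ]
blue 56 [358.1964 244.9464] [353 241  14   8] [ 0.5576 -0.1292  0.01  ]
wheel ((306.5, 237.5), 53.18374252319336) [ 0.5773 -0.0043  0.026 ]
scene
peg 46 [307.1739 240.1522] [306 234   4  14] [ 0.6118 -0.0706  0.055 ]
peg 29 [277.7931 243.6207] [277 238   4  13] [ 0.6566 -0.0231  0.055 ]
peg 47 [333.234  248.4894] [332 242   4  15] [ 0.5473 -0.0751  0.055 ]
peg 38 [262.1316 260.5789] [261 254   4  14] [0.6446 0.0453 0.055 ]
peg 43 [343.4651 265.814 ] [342 258   5  16] [ 0.4973 -0.0333  0.055 ]
peg 46 [268.9783 279.1739] [267 272   5  15] [0.5945 0.086  0.055 ]
peg 50 [329.04 282.82] [327 276   5  15] [0.4921 0.03   0.055 ]
peg 59 [297.0169 288.1864] [295 281   5  16] [0.5336 0.0779 0.055 ]
red 100 [336.48 214.89] [332 209  10  12] [ 0.5816 -0.1423  0.095 ]
```

View pics/topc.png

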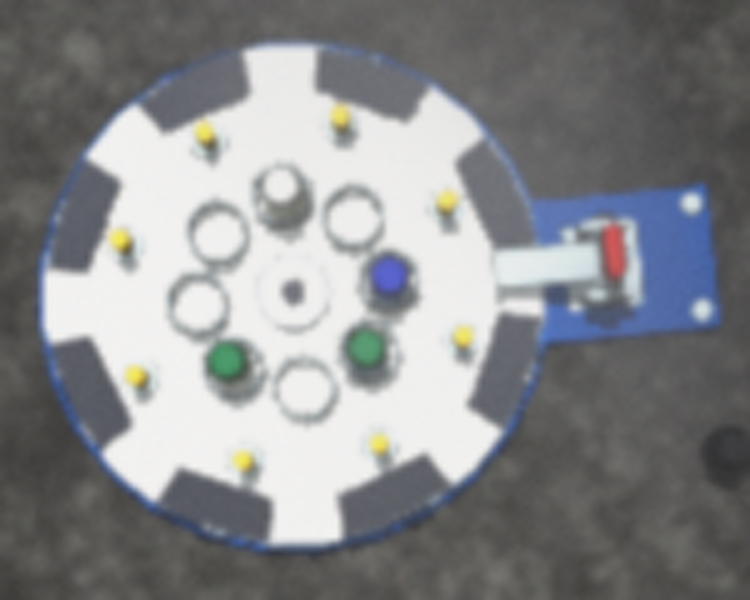

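```bash
python3 - <<'E'
from h import *
np.set_printoptions(precision=4,suppress=True)
t=dict(np.load("pics/top0.npz"));s=dict(np.load("pics/scene0.npz"))
T=[];S=[]
T=np.array([ray(t,ce,.064)[:2] for a,ce,b in blobs(t["pixels"],(18,120,90),(32,255,255),(245,180,395,300),4)])
S=np.array([ray(s,(b[0]+b[2]/2-.5,b[1]+1.5),.066)[:2] for a,ce,b in blobs(s["pixels"],(18,120,90),(32,255,255),(240,200,365,325),10)])
for n,P in(("top",T),("scene",S)):
    c=P.mean(0); d=P-c; an=np.degrees(np.arctan2(d[:,1],d[:,0])); print(n,c,np.hypot(*d.T).mean(), (an-22.5+22.5)%45)
# tongue end corners, hub
e=[ray(t,(x/5+245-.4,y/5+180-.4),.008)[:2] for x,y in((703,186),(716,325))]
hub=ray(t,(292/5+245-.4,291/5+180-.4),.028)[:2]
m=(e[0]+e[1])/2; print("tongue",e,np.linalg.norm(e[0]-e[1]),"mid",m,"hub",hub,np.linalg.norm(m-hub),"yaw",np.degrees(np.arctan2(*(m-hub))*1), np.degrees(np.arctan2((e[0]-e[1])[1],(e[0]-e[1])[0])))
# red cap across two views
A=[];b=[]
for c,uv in((t,(367.4,229.3)),(s,(336.5,214.9))):
    P=c["mtx"]@np.c_[c["R"],c["t"]]; A.append(P)
X=cv2.triangulatePoints(A[0],A[1],np.array([367.4,229.3]),np.array([336.5,214.9]));print("cap",(X[:3]/X[3]).T)
E
```

```text
top [0.5748 0.0028] 0.08358970368864808 [28.5201 28.3432 28.1645 28.2476 28.0363 28.2851 28.0686 28.4634]
scene [0.5733 0.002 ] 0.08367542209098233 [27.6503 27.5082 27.7118 29.5421 29.4659 29.1096 26.7844 27.3677]
tongue [array([ 0.625, -0.197]), array([ 0.5569, -0.2013])] 0.06824262253848971 mid [ 0.591  -0.1992] hub [0.5766 0.004 ] 0.20371656972428293 yaw 175.95663944206248 3.5864257197731466
cap [[ 0.587  -0.1471  0.0912]]
```

```bash
cat >> h.py <<'E'
from scipy.spatial.transform import Rotation as Ro
C=np.array([.575,.0028]);YAW=np.radians(4.5)
ux=np.array([np.cos(YAW),np.sin(YAW)]);uy=np.array([-ux[1],ux[0]])
def where(s):
    p=s["tool_pos"];R=Ro.from_rotvec(s["tcp_rot"]).as_matrix();d=p[:2]-C
    print("t %.2f feeder mm %.1f %.1f tipz %.1f yaw %.2f F"%(s["time"],1e3*d@ux,1e3*d@uy,1e3*p[2]-17,np.degrees(np.arctan2(R[1,0],R[0,0]))),np.round(s["wrist_force"],1),"w %.2f"%s["width"])
    return R
def delta(s,fx,fy,tipz):
    R=where(s);g=np.r_[C+(fx*ux+fy*uy)/1e3,(tipz+17)/1e3]
    print("shift",np.round(R.T@(g-s["tool_pos"]),4),"turn",round(np.arctan2(R[1,0],R[0,0])-YAW,3))
E
python3 - <<'E'
from h import *;from workcell import bot
delta(bot.read_state(),0,-115,200)
E
```

```text
t 0.10 feeder mm -412.3 -612.5 tipz 230.1 yaw 18.33 F [ 0.9 -0.1  1.1] w 1.00
shift [ 0.5192 -0.3845  0.0309] turn 0.241
```

Request:
play_rows(
  steps=[0.052, -0.038, 0, 0.08, 0.104, -0.077, 0, 0.16, 0.156, -0.115, 0, 0.241, 0.208, -0.154, 0, 0.241, 0.26, -0.192, 0.01, 0.241, 0.312, -0.231, 0.015, 0.241, 0.364, -0.27, 0.02, 0.241, 0.416, -0.308, 0.03, 0.241, 0.468, -0.346, 0.03, 0.241, 0.519, -0.384, 0.03, 0.241],
  jaw=255,
  grip_force=20,
)

```text
time: 1.35
tool_pos: [0.5718, -0.1294, 0.2178]
tcp_rot: [-3.139, -0.124, 0.001]
wrist_force: [1.6, -1.2, -0.4]
width: 0.003
grip_force: 0.0
```

Request:
play_rows(
  steps=[0, 0, 0, 0, 0, 0, 0, 0],
)

```text
time: 1.6
tool_pos: [0.5708, -0.1312, 0.2178]
tcp_rot: [3.139, 0.126, -0.002]
wrist_force: [-0.1, 0.1, -0.4]
width: -0.0
grip_force: 0.0
```

```bash
python3 - <<'E'
from h import *;from workcell import bot
delta(bot.read_state(),0,-115,82)
c=bot.read_camera("wrist"); cv2.imwrite("pics/w1.png",c["pixels"])
E
```

```text
t 1.60 feeder mm -14.7 -133.2 tipz 200.8 yaw 4.58 F [-0.1  0.1 -0.4] w -0.00
shift [ 0.0149 -0.0182  0.1188] turn 0.001
```

View pics/w1.png

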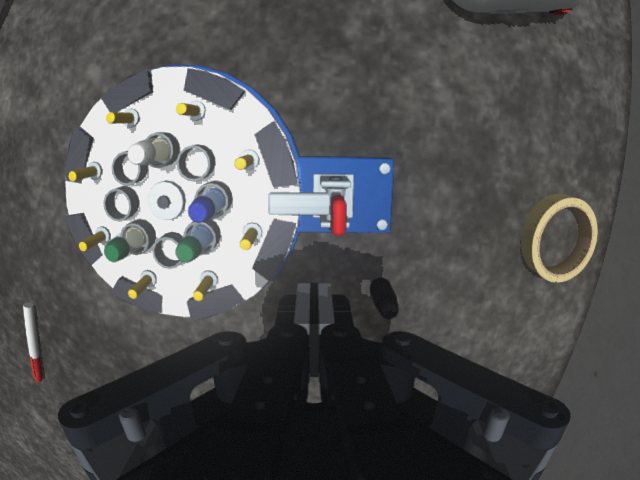

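The wrist view shows the shut fingertips at (315,285), the red lever at (338,205–232), and the pawl arm level along row 204, so the tool is aligned with the feeder. I'll check my lever estimate in this view, then descend.

```bash
cat >> h.py <<'E'
def fproj(c,X):
    p=c["R"]@np.asarray(X)+c["t"]; th=np.arctan2(np.hypot(p[0],p[1]),p[2]); r=np.hypot(p[0],p[1])
    return c["mtx"][:2,2]+c["mtx"][0,0]*th*p[:2]/r
def F(x,y,z): return np.r_[C+(x*ux+y*uy)/1e3,z/1e3]
E
python3 - <<'E'
from h import *;from workcell import bot
c=bot.read_camera("wrist")
print("lever top",fproj(c,F(0,-150,101)),"arm end",fproj(c,F(0,-96,53)),"hub",fproj(c,F(0,0,26)),"tongue end",fproj(c,F(0,-205,8)))
for a,ce,b in blobs(c["pixels"],(0,150,80),(6,255,255),(300,160,370,250),20):print(a,ce,b)
print("cap mid",fproj(c,F(0,-150,88)))
s=bot.read_state();R=where(s);print("tip",fproj(c,s["tool_pos"]+.017*R[:,2]))
E
```

```text
lever top [337.91468565 214.77580229] arm end [266.55358092 201.19136264] hub [167.46865967 197.15241196] tongue end [390.63161097 192.21134909]
26 [336.69230769 215.84615385] [334 210   5  13]
46 [336.45652174 228.        ] [333 221   9  13]
cap mid [336.76294935 210.57160156]
t 1.70 feeder mm -15.1 -134.4 tipz 201.1 yaw 4.44 F [ 0.  -0.4  0.5] w 0.00
tip [314.98310732 302.96955016]
```

Request:
play_rows(
  steps=[0.015, -0.018, 0.03, 0, 0.015, -0.018, 0.06, 0, 0.015, -0.018, 0.09, 0, 0.015, -0.018, 0.11, 0, 0.015, -0.018, 0.119, 0, 0.015, -0.018, 0.119, 0],
)

```text
time: 2.45
tool_pos: [0.5847, -0.1127, 0.0993]
tcp_rot: [-3.139, -0.122, 0.001]
wrist_force: [0.4, 0.2, -0.3]
width: 0.002
grip_force: 0.0
```

```bash
python3 - <<'E'
from h import *;from workcell import bot
where(bot.read_state())
c=bot.read_camera("wrist"); cv2.imwrite("pics/w2.png",c["pixels"])
c=bot.read_camera("scene"); print(blobs(c["pixels"],(0,150,80),(6,255,255),(310,190,365,260),10))
E
```

```text
t 2.45 feeder mm 0.6 -115.9 tipz 82.3 yaw 4.46 F [ 0.4  0.2 -0.3] w 0.00
[(np.int32(65), array([337.93846154, 215.27692308]), array([335, 210,   7,  11]))]
```

View pics/w2.png

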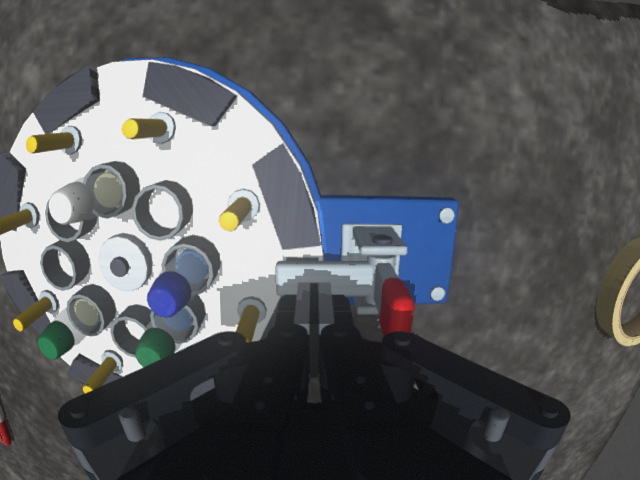

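The wrist view shows the fingertips at (315,300), just wheel-side of the red cap at (397,310), with clear air between them. Next I push outward.

Request:
play_rows(
  steps=[0, 0.006, 0.002, 0, 0, 0.012, 0.002, 0, 0, 0.017, 0.002, 0, 0, 0.022, 0.002, 0, 0, 0.026, 0.002, 0, 0, 0.03, 0.002, 0, 0, 0.034, 0.002, 0, 0, 0.038, 0.002, 0, 0, 0.04, 0.002, 0, 0, 0.04, 0.002, 0],
)

```text
time: 3.8
tool_pos: [0.5881, -0.1524, 0.0975]
tcp_rot: [3.139, 0.124, 0.0]
wrist_force: [-0.9, 0.1, -0.2]
width: 0.001
grip_force: 0.0
```

```bash
python3 - <<'E'
from h import *;from workcell import bot
where(bot.read_state())
for n,roi in(("scene",(310,190,370,260)),("top",(340,200,410,260))):
    c=bot.read_camera(n); 
    if n=="scene": im=c["pixels"][190:290,290:400]; cv2.imwrite("pics/s3.png",cv2.resize(im,None,fx=5,fy=5,interpolation=2))
    print(blobs(c["pixels"],(0,150,80),(6,255,255),roi,5))
    for a in(0,.4,.6,.8):print(a,proj(c,F(0,-150-40*np.sin(a),48+40*np.cos(a))))
E
```

```text
t 3.80 feeder mm 0.9 -155.7 tipz 80.5 yaw 4.51 F [-0.9  0.1 -0.2] w 0.00
[(np.int32(34), array([343.61764706, 214.        ]), array([341, 209,   6,  10]))]
0 [335.43253552 216.13118123]
0.4 [338.46660838 214.37956327]
0.6 [339.76563886 214.51645274]
0.8 [340.85159418 215.31219097]
[]
0 [367.41698458 230.02360687]
0.4 [374.02010978 229.4658522 ]
0.6 [376.88981389 229.30744031]
0.8 [379.30655127 229.23876313]
```

View pics/s3.png

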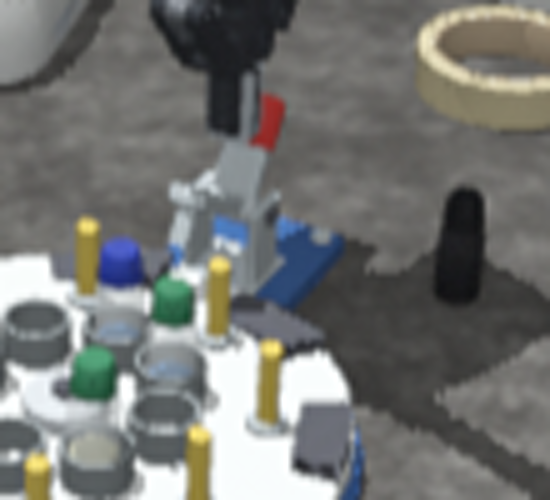

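The scene crop shows the pawl arm steeply lifted (240,165) and the lever cap leaning outward at (270,122). The pawl is up, at roughly 0.6 rad. Next I back off and lift, then move to peg_a.

Request:
play_rows(
  steps=[0, -0.003, 0, 0, 0, -0.004, -0.02, 0, 0, -0.004, -0.05, 0, 0, -0.004, -0.07, 0, -0.04, -0.05, -0.07, 0, -0.081, -0.094, -0.07, 0, -0.081, -0.094, -0.07, 0],
)

```text
time: 4.78
tool_pos: [0.4959, -0.0623, 0.167]
tcp_rot: [-3.138, -0.128, 0.005]
wrist_force: [1.3, -0.5, -0.0]
width: 0.001
grip_force: 0.0
```

```bash
python3 - <<'E'
from h import *;from workcell import bot
s=bot.read_state();delta(s,-80,-62,46)
for n,roi in(("scene",(310,190,370,260)),("top",(340,200,410,260))):
    c=bot.read_camera(n)
    print(blobs(c["pixels"],(0,150,80),(6,255,255),roi,5))
E
```

```text
t 4.78 feeder mm -83.9 -58.7 tipz 150.0 yaw 4.65 F [ 1.3 -0.5 -0. ] w 0.00
shift [0.0043 0.0034 0.104 ] turn 0.003
[(np.int32(95), array([340.48421053, 213.01052632]), array([335, 208,  12,  11]))]
[(np.int32(15), array([377.46666667, 228.8       ]), array([377, 225,   2,   9]))]
```

The lever pixels in both views agree with a pawl angle of about 0.6–0.65. Descending behind peg_a.

Request:
play_rows(
  steps=[0.003, 0.003, 0.03, 0, 0.003, 0.003, 0.06, 0, 0.003, 0.003, 0.08, 0, 0.003, 0.003, 0.095, 0, 0.003, 0.003, 0.104, 0, 0.003, 0.003, 0.104, 0],
)

```text
time: 5.62
tool_pos: [0.5033, -0.0677, 0.0632]
tcp_rot: [-3.139, -0.123, 0.001]
wrist_force: [0.4, -0.3, -0.3]
width: 0.001
grip_force: 0.0
```

```bash
python3 - <<'E'
from h import *;from workcell import bot
s=bot.read_state();where(s)
c=bot.read_camera("wrist"); cv2.imwrite("pics/w4.png",c["pixels"])
E
```

```text
t 5.62 feeder mm -77.0 -64.6 tipz 46.2 yaw 4.50 F [ 0.4 -0.3 -0.3] w 0.00
```

View pics/w4.png

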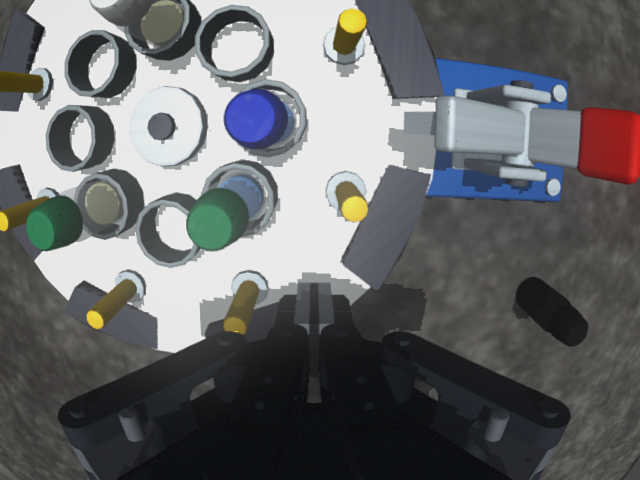

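The wrist view shows the fingertips at (315,300) with peg_a to their left at (240,305). The pawl is well up, with its red cap at (610,145). Now pushing toward the robot's left.

Request:
play_rows(
  steps=[-0.004, -0.008, -0.002, 0, -0.004, -0.016, -0.002, 0, -0.004, -0.024, -0.002, 0, -0.004, -0.032, -0.002, 0, -0.004, -0.04, -0.002, 0, -0.004, -0.048, -0.002, 0, -0.004, -0.056, -0.002, 0, -0.004, -0.064, -0.002, 0, -0.004, -0.07, -0.002, 0, -0.004, -0.07, -0.002, 0],
)

```text
time: 6.92
tool_pos: [0.4935, 0.0026, 0.0654]
tcp_rot: [-3.139, -0.125, 0.0]
wrist_force: [-1.1, -0.4, -0.0]
width: 0.005
grip_force: 0.0
```

```bash
cat >> h.py <<'E'
def wheel(bot):
    for n,roi,amin in(("top",(245,180,345,300),3),("scene",(240,200,365,325),10)):
        c=bot.read_camera(n);P=[]
        for a,ce,b in blobs(c["pixels"],(18,120,90),(32,255,255),roi,amin):
            q=ray(c,ce,.064) if n=="top" else ray(c,(b[0]+b[2]/2-.5,b[1]+1.5),.066)
            d=q[:2]-C
            if n=="scene": d=q[:2]-np.array([.5733,.002])
            if abs(np.hypot(*d)-.084)<.006:P.append((np.degrees(np.arctan2(d[1],d[0])))%360)
        P=np.array(P);ph=P%45
        print(n,"wheel mod 45deg, rad:",np.round(np.radians((27-P)%45),3),len(P))
E
python3 - <<'E'
from h import *;from workcell import bot
where(bot.read_state());wheel(bot)
E
```

```text
t 6.92 feeder mm -81.3 6.2 tipz 48.4 yaw 4.55 F [-1.1 -0.4 -0. ] w 0.00
top wheel mod 45deg, rad: [0.706 0.71  0.705 0.704 0.718] 5
scene wheel mod 45deg, rad: [0.696 0.72  0.655 0.741 0.667 0.693 0.71 ] 7
```

Request:
play_rows(
  steps=[0, -0.001, 0, 0, 0, -0.0025, 0, 0, 0, -0.0025, 0, 0, 0, 0.006, 0, 0, 0, 0.01, -0.02, 0, 0, 0.01, -0.06, 0, 0, 0.01, -0.1, 0, 0, 0.01, -0.1, 0],
)

```text
time: 8.02
tool_pos: [0.4975, -0.0086, 0.1695]
tcp_rot: [3.138, 0.123, 0.013]
wrist_force: [0.2, 0.2, -0.8]
width: 0.004
grip_force: 0.0
```

```bash
python3 - <<'E'
from h import *;from workcell import bot
wheel(bot);delta(bot.read_state(),0,-215,148)
E
```

```text
top wheel mod 45deg, rad: [0.716 0.719 0.721 0.715] 4
scene wheel mod 45deg, rad: [0.722 0.72  0.723 0.697 0.742 0.703 0.737 0.733] 8
t 8.12 feeder mm -81.1 -4.8 tipz 148.6 yaw 4.50 F [ 0.4  0.3 -0.7] w 0.00
shift [0.0811 0.2102 0.0007] turn -0.0
```

Request:
play_rows(
  steps=[0.02, 0.05, 0, 0, 0.04, 0.1, 0, 0, 0.06, 0.15, 0, 0, 0.08, 0.19, 0, 0, 0.081, 0.21, 0, 0, 0.081, 0.21, 0, 0, 0.081, 0.21, 0.03, 0, 0.081, 0.21, 0.055, 0, 0.081, 0.21, 0.072, 0, 0.081, 0.21, 0.072, 0],
)

```text
time: 9.38
tool_pos: [0.5898, -0.2093, 0.0915]
tcp_rot: [-3.137, -0.125, 0.006]
wrist_force: [0.0, -0.1, -0.1]
width: -0.003
grip_force: 0.0
```

```bash
python3 - <<'E'
from h import *;from workcell import bot
delta(bot.read_state(),0,-167,76)
c=bot.read_camera("wrist"); cv2.imwrite("pics/w5.png",c["pixels"])
E
```

```text
t 9.38 feeder mm -1.8 -212.6 tipz 74.5 yaw 4.57 F [ 0.  -0.1 -0.1] w -0.00
shift [ 0.0019 -0.0456 -0.0014] turn 0.001
```

View pics/w5.png

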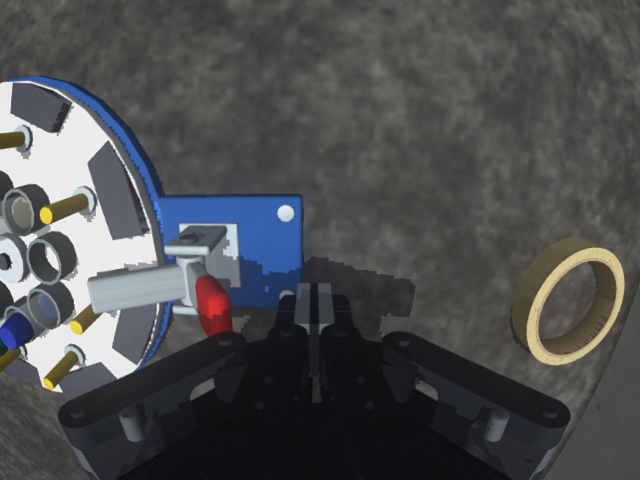

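The wrist view shows the fingertips at (315,295) on the outer side of the red cap (213,305), and the nose is over the gap between two teeth. Pushing back in.

Request:
play_rows(
  steps=[0.002, -0.006, 0, 0, 0.002, -0.012, 0, 0, 0.002, -0.018, 0, 0, 0.002, -0.024, 0, 0, 0.002, -0.03, 0, 0, 0.002, -0.035, 0, 0, 0.002, -0.04, 0, 0, 0.002, -0.043, 0, 0, 0.002, -0.045, 0, 0, 0.002, -0.045, 0, 0],
)

```text
time: 10.68
tool_pos: [0.59, -0.1658, 0.0933]
tcp_rot: [-3.139, -0.124, 0.0]
wrist_force: [1.1, 0.1, 0.1]
width: -0.001
grip_force: 0.0
```

Request:
play_rows(
  steps=[0, -0.001, 0, 0, 0, -0.001, 0, 0, 0, -0.001, 0, 0],
)

```text
time: 11.05
tool_pos: [0.59, -0.1654, 0.0934]
tcp_rot: [3.139, 0.124, -0.0]
wrist_force: [-0.0, -3.6, -1.3]
width: -0.001
grip_force: 1.9
```

Request:
play_rows(
  steps=[0, -0.001, 0, 0, 0, -0.001, 0, 0, 0, -0.001, 0, 0],
)

```text
time: 11.42
tool_pos: [0.59, -0.1652, 0.0935]
tcp_rot: [3.137, 0.124, 0.0]
wrist_force: [-0.5, -6.5, -1.4]
width: 0.004
grip_force: 3.3
```

```bash
python3 - <<'E'
from h import *;from workcell import bot
where(bot.read_state())
E
```

```text
t 11.43 feeder mm 1.8 -168.7 tipz 76.5 yaw 4.52 F [-0.5 -6.5 -1.4] w 0.00
```

Request:
play_rows(
  steps=[0, -0.001, 0, 0, 0, -0.002, 0, 0, 0, -0.002, 0, 0],
)

```text
time: 11.8
tool_pos: [0.59, -0.1648, 0.0935]
tcp_rot: [3.134, 0.125, 0.001]
wrist_force: [0.5, -11.7, -3.1]
width: 0.002
grip_force: 5.9
```

Request:
play_rows(
  steps=[0, 0.008, 0, 0, 0, 0.016, 0, 0, 0, 0.03, 0, 0, 0, 0.04, -0.03, 0, 0, 0.04, -0.08, 0, -0.02, 0.09, -0.12, 0, -0.04, 0.12, -0.12, 0, -0.04, 0.12, -0.12, 0],
)

```text
time: 12.8
tool_pos: [0.5588, -0.2876, 0.2148]
tcp_rot: [3.138, 0.118, 0.003]
wrist_force: [-0.6, 0.6, -1.1]
width: -0.003
grip_force: 0.0
```

```bash
python3 - <<'E'
from h import *;from workcell import bot
where(bot.read_state());wheel(bot)
for n,roi in(("scene",(310,190,370,260)),("top",(340,200,410,260))):
    c=bot.read_camera(n); print(blobs(c["pixels"],(0,130,80),(8,255,255),roi,5))
    if n=="scene": im=c["pixels"][195:325,240:375]; cv2.imwrite("pics/s6.png",cv2.resize(im,None,fx=4.4,fy=4.4,interpolation=2))
E
```

```text
t 12.80 feeder mm -38.9 -288.2 tipz 197.8 yaw 4.32 F [-0.6  0.6 -1.1] w -0.00
top wheel mod 45deg, rad: [0.718 0.719 0.721 0.715 0.727 0.72  0.731 0.717] 8
scene wheel mod 45deg, rad: [0.722 0.72  0.706 0.697 0.742 0.703 0.737 0.733] 8
[(np.int32(100), array([336.48, 214.89]), array([332, 209,  10,  12]))]
[(np.int32(6), array([367.16666667, 229.83333333]), array([366, 228,   3,   5]))]
```

View pics/s6.png

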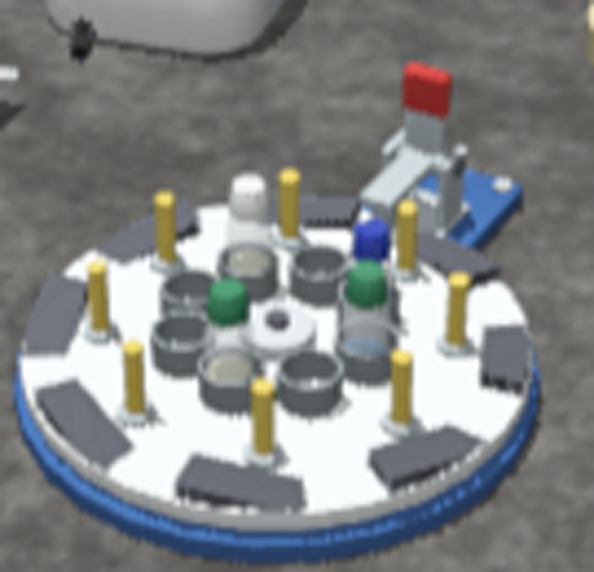

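The scene crop shows the pawl flat again. Its cap centroid at full-frame (336.5,214.9) is identical to the start, so the angle is back to 0. The wheel has turned back about 0.74 rad and all four vials are standing.

```bash
python3 -c "
from workcell import bot
print(bot.finish_job())"
```

```text
the job is handed in; nothing more can be done
None
```

The job is handed in: I lifted the pawl, turned the wheel back one notch (about 0.74 rad by camera), and pushed the pawl fully down into the notch. All four vials are still standing and the arm is clear; I got no verdict back from the judging.

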